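Set an armature shaft to the flip stop

ROBOT

A 7-joint arm with a two-finger parallel gripper is mounted at the origin on the work surface. World frame = base frame: x ahead of the robot, y to its left, z up, the work surface at z = 0. Lengths are in m, angles in rad, forces in N, time in s.
With the tool pointing down it reaches from about 0.4 to 0.85 m from the base axis. Payload 10.4 kg.
Tool frame: the origin (TCP) lies at the very end of the fingers, on their centre line; the grasp point (between the pads) lies r.tcp_to_grasp behind it (r.tcp_to_grasp is the distance from the TCP to the grasp point, in m); z points along the fingers, y is the line along which they close (so a half turn about z gives the same grasp; the last joint's range is limited). The gripper opens to 87 mm and grips with 3 to 60 N. Pads are 19 mm wide; open, the fingers measure 117 mm over their backs; the gripper's body (75 mm by 190 mm) begins 51 mm behind the grasp point.
Start: joints at [1.214, 0.332, -0.065, 1.46, 0.022, 1.35, -0.088], TCP at [0.205, -0.591, 0.223] pointing down, gripper open.
Joint ranges: [-2.6, 2.6], [-0.5, 2.12], [-1.47, 1.34], [0.16, 2.42], [-1.27, 4.41], [0.06, 2.06], [-2.6, 2.6]. Speed limits (rad/s): [2.22, 2.22, 2.79, 2.79, 3.14, 3.14, 3.14].

INTERFACE

Orientations are given as a unit quaternion [x, y, z, w].
In Python, from bench import monitor, cams, ticket, r gives the robot as it stands.
- The arm moves only by the shell command python3 -m crank 'ROWS' [OPENING] [FORCE]. ROWS is a JSON object whose one key "steps" holds a list of rows, each a list of 2 entries, a list of its own where there are three numbers: the shift along the world's x, y, z in units of 25 mm (1.0 is 25 mm), then the turn, a rotation vector about the world's x, y, z in units of 5 degrees (1.0 is 5 degrees). In form: {"steps": [[[x, y, z], [ax, ay, az]], ...]}. A call has 1 to 10 rows; each row shifts and turns the commanded pose from where the row before left it; what a row does not reach is not made up. A row lasts 1/12 s, in which the tool goes at most 41.7 mm and 7.16 degrees, less where a joint would pass 70% of its speed; a pose out of reach is approached as far as the arm can. A call is refused whole if a number of a shift passes 1 or a number of a turn 1, either way. A call with a gripper value outside its range is refused whole. OPENING is the finger opening in mm, from 0 to 87, set as the call begins (- or left out, the last holds). The fingers move at their own pace and stop on an object; FORCE is the grip in N (left out, the last holds). Time passes only in rows, so rows that do not move let the fingers close. It gives the time, the measured TCP pose, the force, the opening and the grip force at its end, in the units of the state.
- monitor.read_state(): the state, without advancing time (a new reading comes with each control period).
- cams.camera(name): name is "side" or "top" or "wrist"; returns a dict with "pixels" (420x560x3 uint8, blue, green, red), "z_map" (420x560 float32, m along the optical axis (not along the pixel's ray), 0 where there is no reading), "vfov" (degrees; the focal length in pixels is half the picture's height over the tangent of half this angle, whatever the lens; pixels are square), "cx", "cy" (the principal point, pixels), "T" (4x4, takes a point from camera to world coordinates). Camera axes: x right, y up, looking along -z (the intrinsics and any distortion apply to the point x, -y, -z); pixel columns grow to the right and rows downward; lengths in m; the calibration is good to about 2 mm. A picture is of the moment at which its call begins.
- ticket.close_job(): hands the job in; it is judged then, once.
The state is a dict: "time": time; "joint_positions": joint angles; "joint_vel": joint speeds; "joint_torque": joint torques, N m; "ee_pos": TCP position; "eef_rot": TCP orientation; "ft_force": force on the tool from outside, world axes, zero at the start; "torque": the same for the moment, N m; "width": finger opening in m; "grip_force": force on a finger pad.
Only numpy, scipy, OpenCV 4.12 (cv2) and the standard library are available. Lean on these libraries where they do the work, as an engineer would, in place of code of your own. Each camera call takes 0.05 s, during which the arm holds its last target. There are 200 camera calls.

TASK

Set the armature shaft lying in the gauging vee to length: swing the raised stop flag fully down across the vee and slide the shaft along until its end is home against the flag, then lean on it with a steady push of about 10 N for about a second, to take up the slack in the worn hinge, before letting go. The stop is only finger-tight on its bar, so ease up to it and never press it with more than 15 N. Leave the shaft lying home in the vee and everything else as it was.

Things in the scene. Friction and masses are not known exactly. Their poses are not given: they have to be found in the camera images.
- vee_jig: Gauging vee, fixed: grey iron base 135 x 350 x 12 mm with two dark iron 90-degree vee blocks. Origin on the bench under the vee line, x across the jig, y along the vee towards the stop, z up. The vee blocks are 60 mm wide, 24 mm long, centred at y = -65 and +25 mm, 65 mm high. Square gauge bar along the far side at x = 62 mm, y = 35 to 160 mm.
- shaft: Bright steel armature shaft, 20 mm diameter, 190 mm long, about 0.46 kg, lying loose in the two oiled vees with its axis 65 mm above the bench. Origin at its middle on the axis, y along the axis towards the stop. It starts 25 to 65 mm short of the flag; sliding it takes under 2 N. Its tail overhangs the rear vee block throughout, so it can be pushed on the tail or gripped between the blocks.
- shaft_nose (a point): Centre of the shaft's flat front end, the one that meets the flag.
- shaft_tail (a point): Centre of the shaft's flat rear end.
- carriage: Dark iron stop carriage, 34 x 28 x 32 mm, with a brass thumb screw (top 88 mm above the bench), clamped finger-tight on the gauge bar at the far side of the vee; it creeps along the bar at about 24 N. It carries the flag, whose worn hinge has up to 5 mm of end play along the vee (0.8 N to shift); with the play taken up the flag bears solidly on the carriage. Origin 56 mm above the bench.
- flag (a joint): Angle of the stop flag, a steel bar 12 mm thick, 18 mm deep, on a hinge pin parallel to the vee, 50 mm to the far side (jig +x) of the vee line, 65 mm above the bench. 0 = fully down, level across the vee; pi/2 = straight up; starts 1.5 to 1.92, about upright or leaning away from the vee. It swings over towards jig -x. Stiff hinge (about 0.14 Nm), stays where left; a rest stops it at 0.
- flag_face (a point): Point on the flag's flat stop face (the side facing the shaft), 50 mm from the hinge pin, y along the vee. When the flag is down it lies on the shaft's axis line.
- flag_tab (a point): Middle of the flag's rounded free end (22 mm diameter, 12 mm thick along the vee), 75 mm from the hinge pin. Down, it stands 25 mm beyond the vee line (jig -x), its top 76 mm above the bench.
- commutator: Bystander: copper commutator drum, 50 mm diameter, 33 mm high, loose. Origin under its middle.
- coil_cap: Bystander: brown bakelite coil cap, 52 mm diameter, 22 mm high, loose. Origin under its middle.
- glass_cup: Bystander: green glass insulator cup, 66 mm diameter, 55 mm high, loose. Origin under its middle.
- bobbin: Bystander: wound bakelite bobbin, 42 mm diameter, 36 mm high, loose. Origin under its middle.
- core_plates: Bystander: stack of steel core plates, 36 x 28 x 20 mm, loose. Origin under its middle.
- screwdriver: Bystander: screwdriver, 170 mm long, lying loose. Origin under its middle.
Things that resemble listed ones, but are neither listed nor needed, are in the scene too. There is more than one size of the shaft; the job needs the middle-sized.

How it is judged:
On the way, in this order (a step that is already met when the one before it is completed fails the run):
1. the stop flag is swung fully down across the vee (within 0.06 rad) (value of joint flag below 0.06 rad), for 0.2 s.
2. the shaft, home against the lowered flag, is leaned on it with a steady 7.5 to 12.5 N for half a second (contact force between shaft and carriage between 7.5 and 12.5 N and value of joint flag below 0.06 rad and y of shaft_nose in the frame of flag_face above -0.0015 m and distance between shaft_nose and flag_face below 0.006 m), for 0.5 s.
At the end, for the whole second after the job is handed in: The flag is fully down (within 0.06 rad), the shaft lies at rest in both vees (within 0.04 rad of the vee line) with its nose against the flag (gap under 1.5 mm, end centre within 6 mm of the flag's face point), and the stop carriage is within 2 mm of its setting (value of joint flag below 0.06 rad and y of shaft_nose in the frame of flag_face above -0.0015 m and distance between shaft_nose and flag_face below 0.006 m and angle between the y axis of shaft and the y axis of vee_jig, either way round below 0.04 rad and distance of carriage from where it was at the start of the episode below 0.002 m and linear speed of shaft below 0.01 m/s); the robot touches nothing.
It fails at once if the shaft is driven against the stop with more than 18 N (contact force between shaft and carriage above 18 N).
It fails at once if the stop carriage is pushed more than 2 mm along its bar (distance of carriage from where it was at the start of the episode above 0.002 m).
It fails at once if a bystander is moved more than 15 mm (distance of any of commutator, coil_cap, glass_cup, bobbin, core_plates, screwdriver from where it was at the start of the episode above 0.015 m).
It also fails if it takes over 64 s, if anything falls off the work surface, if the arm or the gripper's body presses on something with over 40 N, if the wrist force passes 120 N, or if a joint passes its speed limit or range.

## Working session

There is one attempt and no reset: what is moved stays moved. The work goes in short steps, Python scripts to look and compute and a shell command to move; the robot and the scene stay as the last step left them, time stands still between calls to the robot, and variables do not carry over. Pictures are saved under pics/ and viewed, at most 10 in all, crops included, and the job is handed in when it is done.

```bash
ls; mkdir -p pics; cat > h.py <<'E'
import numpy as np,cv2
from bench import monitor,cams,ticket,r
def cloud(c):
    H,W=c["z_map"].shape; f=H/2/np.tan(np.radians(c["vfov"])/2)
    v,u=np.mgrid[:H,:W]; d=c["z_map"]
    P=np.stack([(u-c["cx"])/f*d,-(v-c["cy"])/f*d,-d],-1)
    return P@c["T"][:3,:3].T+c["T"][:3,3]
E
python3 - <<'E'
from h import *
for n in["top","side"]:
    c=cams.camera(n); cv2.imwrite(f"pics/{n}0.png",c["pixels"]); np.save(n+"0.npy",cloud(c)); print(n,c["T"].round(3).tolist(),c["vfov"],[k for k in c])
s=monitor.read_state(); print(s, r.tcp_to_grasp)
E
```

```text
pics
top [[0.008, 0.998, -0.063, 0.465], [-1.0, 0.008, -0.001, 0.084], [-0.001, 0.063, 0.998, 1.09], [0.0, 0.0, 0.0, 1.0]] 42.65646194078055 ['pixels', 'z_map', 'vfov', 'cx', 'cy', 'T']
side [[0.945, 0.241, -0.223, 0.355], [-0.328, 0.712, -0.621, -0.36], [0.009, 0.66, 0.751, 0.605], [0.0, 0.0, 0.0, 1.0]] 54.276929050509786 ['pixels', 'z_map', 'vfov', 'cx', 'cy', 'T']
{'time': 0.1, 'joint_positions': array([ 1.21436528,  0.33282663, -0.06466859,  1.46083744,  0.02160764,
        1.34989958, -0.08849906]), 'joint_vel': array([ 2.19331048e-05, -1.78774500e-03, -4.39481187e-04, -2.65682902e-03,
       -3.18115714e-04, -6.57653165e-04, -5.96208510e-04]), 'joint_torque': array([ 1.11663845e-03, -6.24551654e+01,  2.45464541e-02, -3.90719533e+01,
       -6.13100454e-02,  3.66160506e-02,  6.89804710e-05]), 'ee_pos': array([ 0.2046566 , -0.59018487,  0.22183171]), 'eef_rot': array([ 9.86102404e-01,  1.66137418e-01, -1.42375819e-04, -6.21712778e-04]), 'ft_force': array([-1.15377459,  0.1989206 ,  0.09951669]), 'torque': array([0.03719829, 0.03523259, 0.03190401]), 'grip_force': 0.0, 'width': 0.08701377018264309} 0.0187
```

View pics/top0.png

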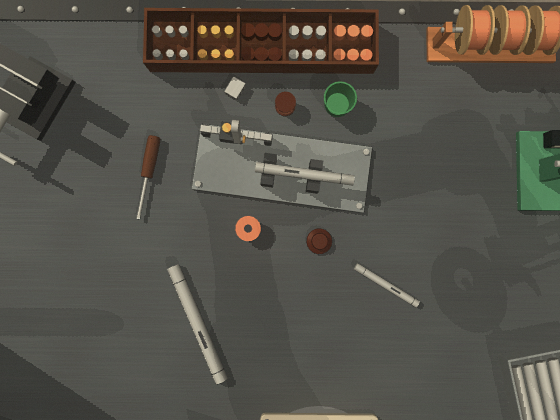

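View pics/side0.png

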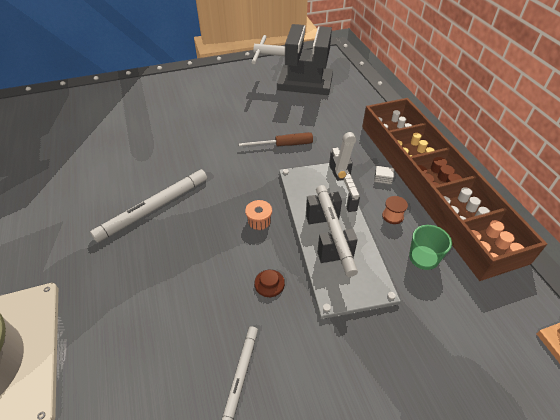

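Top view: the jig is at about (283,168) px, with the shaft lying from (256,167) to (354,180), the stop and flag at (232,128), and bystanders around it. The side view shows the flag upright at (348,150).

```bash
python3 - <<'E'
from h import *
P=np.load("top0.npy"); S=np.load("side0.npy")
print(P[172,300],P[128,226],P[155,200])
box=P[150:195,245:365].reshape(-1,3)
q=box[(box[:,2]>.066)&(box[:,2]<.085)]
m=q[:,:2].mean(0); u,s,vt=np.linalg.svd(q[:,:2]-m,full_matrices=False); d=vt[0]*np.sign(vt[0][1])
t=(q[:,:2]-m)@d; print("n",len(q),"dir",d,"yaw",np.degrees(np.arctan2(-d[0],d[1])),"zmax",np.percentile(q[:,2],98),"ends",m+d*t.min(),m+d*t.max(),np.ptp(t),s)
# base plate rect from top: low z
b=P[110:225,180:385].reshape(-1,3); b=b[(b[:,2]>.007)&(b[:,2]<.017)]
print("base",cv2.minAreaRect((b[:,:2]*1000).astype(np.float32)),b[:,2].mean())
ex=np.array([d[1],-d[0]])
# stop region, both cameras, in coordinates relative to shaft axis (x across from axis, y from m)
for n,Q in(("top",P),("side",S)):
    w=Q.reshape(-1,3); x=(w[:,:2]-m)@ex; y=(w[:,:2]-m)@d
    k=(x>.02)&(x<.1)&(y>0.05)&(y<.25)&(w[:,2]>.03)
    print(n)
    for z0 in np.arange(.03,.17,.01):
        kk=k&(w[:,2]>=z0)&(w[:,2]<z0+.01)
        if kk.sum()>3: print(round(z0,3),kk.sum(),"x",np.percentile(x[kk],[2,98]).round(4),"y",np.percentile(y[kk],[2,98]).round(4))
E
```

```text
[0.58560274 0.04083508 0.07600303] [0.66677984 0.18135233 0.08615839] [0.62574702 0.23995522 0.01448548]
n 1233 dir [0.13528188 0.99080715] yaw -7.774920020249076 zmax 0.078290430578471 ends [ 0.57091735 -0.06144202] [0.59657226 0.12645505] 0.18964040273697236 [1.9096253  0.37026643]
base ((613.8228149414062, 66.50370788574219), (213.3372039794922, 381.72723388671875), 2.3973989486694336) 0.01268489516513469
top
0.03 16 x [0.052  0.0582] y [0.0688 0.2037]
0.04 40 x [0.0225 0.0702] y [0.0532 0.2029]
0.05 310 x [0.0428 0.0699] y [0.0708 0.2054]
0.06 187 x [0.0209 0.0672] y [0.0541 0.1988]
0.07 157 x [0.0413 0.0756] y [0.1183 0.1668]
0.08 68 x [0.0426 0.0706] y [0.1263 0.1617]
0.09 33 x [0.0433 0.0705] y [0.1261 0.159 ]
0.1 17 x [0.0441 0.0595] y [0.1261 0.138 ]
0.11 14 x [0.0455 0.0575] y [0.1264 0.1362]
0.12 17 x [0.0465 0.0611] y [0.1262 0.1375]
0.13 13 x [0.0478 0.0679] y [0.1263 0.1346]
0.14 51 x [0.0474 0.0685] y [0.1265 0.1381]
0.15 35 x [0.052 0.065] y [0.1271 0.1381]
side
0.03 68 x [0.0228 0.0694] y [0.0526 0.2026]
0.04 111 x [0.0216 0.074 ] y [0.0534 0.206 ]
0.05 323 x [0.024  0.0715] y [0.0541 0.2065]
0.06 164 x [0.0204 0.0738] y [0.0537 0.1935]
0.07 104 x [0.0414 0.0753] y [0.1183 0.1678]
0.08 50 x [0.0417 0.0597] y [0.1252 0.1367]
0.09 50 x [0.0427 0.0604] y [0.1257 0.1372]
0.1 50 x [0.0444 0.0626] y [0.1258 0.1387]
0.11 48 x [0.0454 0.0626] y [0.1258 0.1369]
0.12 56 x [0.0458 0.0643] y [0.1264 0.1378]
0.13 51 x [0.0472 0.0666] y [0.1251 0.1379]
0.14 79 x [0.0468 0.0677] y [0.125  0.1398]
0.15 23 x [0.0527 0.0628] y [0.1264 0.1393]
```

```bash
cat >> h.py <<'E'
d=np.array([.13528,.99081]); ex=np.array([d[1],-d[0]])
nose=np.array([.59657226,.12645505])
def W(x,y): return nose+x*ex+y*d   # jig-aligned, x across, y from initial shaft nose
def J(p): q=np.asarray(p)[:2]-nose; return np.array([q@ex,q@d])
E
python3 - <<'E'
from h import *
P=np.load("top0.npy")
box=P[150:195,245:365].reshape(-1,3); q=box[(box[:,2]>.066)&(box[:,2]<.085)]
print("nose wrt mean",J(q.mean(0)))
y=.132+J(q.mean(0))[1]
s=monitor.read_state()["ee_pos"]
print("flag y",y,"target",W(.095,y),"delta units",(W(.095,y)-s[:2])/.025)
E
```

```text
nose wrt mean [-2.04827106e-07 -9.03279755e-02]
flag y 0.041672024458535975 target [0.6963366  0.15489251] delta units [19.66720009 29.80309505]
```

```bash
python3 -m crank '{"steps":[[[0.6,1,0],[0,0,-0.2]],[[0.6,1,0],[0,0,-0.2]],[[0.6,1,0],[0,0,-0.2]],[[0.6,1,0],[0,0,-0.2]],[[0.6,1,0],[0,0,-0.2]],[[0.6,1,0],[0,0,-0.2]],[[0.6,1,0],[0,0,-0.2]],[[0.6,1,0],[0,0,-0.2]],[[0.6,1,0],[0,0,-0.2]],[[0.6,1,0],[0,0,-0.2]]]}' 0 20
```

```text
time: 0.93
ee_pos: [0.3551, -0.3391, 0.2223]
eef_rot: [0.997, 0.079, -0.0, -0.0]
ft_force: [0.8, -0.5, 0.6]
width: 0.0284
grip_force: 0.0
```

```bash
python3 -m crank '{"steps":[[[0.7,1,0],[0,0,-0.17]],[[0.7,1,0],[0,0,-0.17]],[[0.7,1,0],[0,0,-0.17]],[[0.7,1,0],[0,0,-0.17]],[[0.7,1,0],[0,0,-0.17]],[[0.7,1,0],[0,0,-0.17]],[[0.7,1,0],[0,0,-0.17]],[[0.7,1,0],[0,0,-0.17]],[[0.7,1,0],[0,0,-0.17]],[[0.7,1,0],[0,0,-0.17]]]}' 0; python3 -m crank '{"steps":[[[0.7,1,0],[0,0,-0.17]],[[0.7,1,0],[0,0,-0.17]],[[0.7,1,0],[0,0,-0.17]],[[0.7,1,0],[0,0,-0.17]],[[0.7,1,0],[0,0,-0.17]],[[0.7,1,0],[0,0,-0.17]],[[0.7,0.9,0],[0,0,-0.17]],[[0.7,0.9,0],[0,0,-0.17]],[[0.6,0.9,0],[0,0,-0.17]],[[0,0,0],[0,0,0]]]}' 0; python3 -c "
from h import *
from scipy.spatial.transform import Rotation as R
s=monitor.read_state();print(J(s['ee_pos']),R.from_quat(s['eef_rot']).as_matrix().round(3).tolist(),s['joint_positions'])
c=cams.camera('wrist');cv2.imwrite('pics/w1.png',c['pixels'])"
```

```text
time: 1.77
ee_pos: [0.5302, -0.0892, 0.2223]
eef_rot: [1.0, 0.005, -0.0, 0.0]
ft_force: [0.3, -1.4, -0.0]
width: 0.0005
grip_force: 0.0
time: 2.6
ee_pos: [0.6851, 0.1329, 0.2208]
eef_rot: [0.998, -0.059, -0.001, -0.001]
ft_force: [-0.4, 0.6, -0.0]
width: 0.0005
grip_force: 0.0
[0.0868014  0.01840554] [[0.993, -0.118, -0.002], [-0.118, -0.993, 0.003], [-0.003, -0.003, -1.0]] [ 0.10453238  0.55709989 -0.56231995  1.21293271  0.28427523  1.44954828
 -2.11096718]
```

```bash
python3 -m crank '{"steps":[[[0.56,0.87,0],[0,0,-0.2]],[[0,0,0],[0,0,0]],[[0,0,-0.8],[0,0,0]],[[0,0,-0.8],[0,0,0]],[[0,0,-0.8],[0,0,0]],[[0,0,-0.8],[0,0,0]],[[0,0,-0.8],[0,0,0]],[[0,0,0],[0,0,0]],[[0,0,0],[0,0,0]]]}' 0; python3 -c "
from h import *
s=monitor.read_state();print(J(s['ee_pos']),s['ee_pos'])
c=cams.camera('wrist');cv2.imwrite('pics/w1.png',np.hstack([c['pixels'][:, :400],cams.camera('side')['pixels'][60:480,200:560][:360].repeat(1,0) if 0 else cv2.copyMakeBorder(cams.camera('side')['pixels'][60:400,200:560],0,80,0,0,0)]))"
```

```text
time: 3.4
ee_pos: [0.6981, 0.1475, 0.1219]
eef_rot: [0.998, -0.07, -0.001, 0.001]
ft_force: [-0.6, -1.0, -0.4]
width: 0.0006
grip_force: 0.0
[0.09776888 0.03455927] [0.6981173  0.14747044 0.12192043]
```

View pics/w1.png

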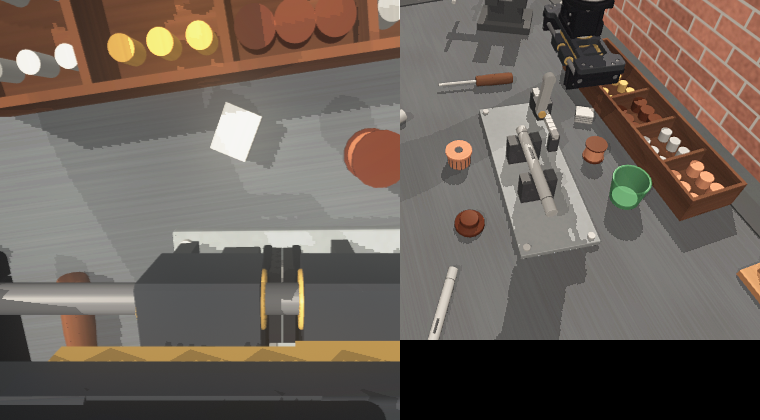

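Wrist view: the closed fingers are level with the flag pin. Side view: the fingers stand on the far side of the flag at (590,65), with the flag upright at (545,95). Next I sweep it over.

```bash
python3 -m crank '{"steps":[[[0.04,0.3,0],[0,0,-0.03]],[[-0.39,0.05,-0.09],[0,0,0]],[[-0.39,0.05,-0.09],[0,0,0]],[[-0.39,0.05,-0.09],[0,0,0]],[[-0.35,0.05,-0.03],[0,0,0]],[[-0.35,0.05,-0.03],[0,0,0]],[[-0.35,0.05,-0.03],[0,0,0]],[[0,0,0],[0,0,0]]]}' 0; python3 -c "
from h import *
s=monitor.read_state();print(J(s['ee_pos']),s['ee_pos'])"
```

```text
time: 4.17
ee_pos: [0.6442, 0.1648, 0.1153]
eef_rot: [0.997, -0.071, 0.001, -0.0]
ft_force: [1.4, -1.0, 0.3]
width: 0.0002
grip_force: 0.5
[0.04197479 0.04444952] [0.64417419 0.16481753 0.11526239]
```

```bash
python3 -m crank '{"steps":[[[-0.28,0.03,-0.23],[0,0,0]],[[-0.28,0.03,-0.23],[0,0,0]],[[-0.28,0.03,-0.23],[0,0,0]],[[-0.15,0,-0.28],[0,0,0]],[[-0.15,0,-0.28],[0,0,0]],[[-0.15,0,-0.28],[0,0,0]],[[0,0,0],[0,0,0]],[[0,0,0],[0,0,0]]]}' 0; python3 -c "
from h import *
s=monitor.read_state();print(J(s['ee_pos']),s['ee_pos'])
Q=cloud(cams.camera('side')).reshape(-1,3);x=(Q[:,:2]-nose)@ex;y=(Q[:,:2]-nose)@d
for a in np.arange(-.04,.05,.01):
  k=(x>a)&(x<a+.01)&(y>.03)&(y<.055)&(Q[:,2]>.05)&(Q[:,2]<.16)
  if k.sum():print(round(a,3),k.sum(),np.percentile(Q[k,2],[5,50,95]).round(4),np.percentile(y[k],[5,95]).round(4))"
```

```text
time: 4.83
ee_pos: [0.6118, 0.1657, 0.0748]
eef_rot: [0.997, -0.071, -0.0, 0.0]
ft_force: [0.0, -0.7, -0.3]
width: 0.0007
grip_force: 0.0
[0.00978381 0.04097236] [0.61180882 0.16572711 0.07482025]
-0.04 39 [0.0587 0.0699 0.0762] [0.0344 0.0458]
-0.03 77 [0.057  0.0737 0.1573] [0.0337 0.0477]
-0.02 59 [0.058  0.0713 0.0751] [0.0343 0.0454]
-0.01 44 [0.0571 0.0688 0.0755] [0.0343 0.0472]
0.0 17 [0.0578 0.0614 0.0662] [0.0342 0.0365]
0.01 18 [0.0572 0.0602 0.0646] [0.0345 0.0373]
0.02 18 [0.0564 0.0605 0.0647] [0.0346 0.0372]
0.03 15 [0.0579 0.0612 0.0642] [0.0348 0.0371]
0.04 18 [0.0508 0.0564 0.0683] [0.0314 0.0369]
```

```bash
python3 -m crank '{"steps":[[[0,0,-0.06],[0,0,0]],[[0,0,0],[0,0,0]],[[0,0,-0.04],[0,0,0]],[[0,0,0],[0,0,0]],[[0,0,0],[0,0,0]]]}' 0
```

```text
time: 5.3
ee_pos: [0.6121, 0.1664, 0.0737]
eef_rot: [0.997, -0.071, 0.0, -0.0]
ft_force: [-4.2, 0.5, 9.5]
width: 0.0006
grip_force: 4.4
```

```bash
python3 -m crank '{"steps":[[[0,0,0.8],[0,0,0]],[[0,0,0.8],[0,0,0]],[[0,0,0.8],[0,0,0]],[[-0.17,-1,0],[0,0,0]],[[-0.17,-1,0],[0,0,0]],[[-0.17,-1,0],[0,0,0]],[[-0.17,-1,0],[0,0,0]],[[-0.17,-1,0],[0,0,0]],[[-0.17,-1,0],[0,0,0]],[[-0.17,-1,0],[0,0,0]]]}' 0;python3 -m crank '{"steps":[[[-0.17,-1,0],[0,0,0]],[[-0.17,-1,0],[0,0,0]],[[-0.17,-1,0],[0,0,0]],[[-0.12,-0.5,0],[0,0,0]],[[0,0,0],[0,0,0]],[[0,0,0],[0,0,0]]]}' 0; python3 -c "
from h import *
from scipy.spatial.transform import Rotation as R
s=monitor.read_state();print(J(s['ee_pos']),s['ee_pos'],R.from_quat(s['eef_rot']).as_matrix().round(3).tolist())
c=cams.camera('side');p=c['pixels'];cv2.imwrite('pics/s2.png',cv2.resize(p[100:320,240:460],(600,600)))
Q=cloud(c).reshape(-1,3);x=(Q[:,:2]-nose)@ex;y=(Q[:,:2]-nose)@d
k=(abs(x)<.008)&(y>-.23)&(y<.02)&(Q[:,2]>.065)&(Q[:,2]<.082);print('shaft',k.sum(),y[k].min(),y[k].max(),np.median(x[k]))
for a in np.arange(-.04,.05,.01):
  k=(x>a)&(x<a+.01)&(y>.03)&(y<.055)&(Q[:,2]>.05)&(Q[:,2]<.16)
  if k.sum():print(round(a,3),k.sum(),np.percentile(Q[k,2],[5,50,95]).round(4),np.percentile(y[k],[5,95]).round(4))"
```

```text
time: 6.13
ee_pos: [0.5819, -0.0103, 0.1327]
eef_rot: [0.997, -0.071, -0.0, 0.0]
ft_force: [1.6, -0.1, 0.3]
width: 0.0002
grip_force: 0.0
time: 6.63
ee_pos: [0.5665, -0.0963, 0.1327]
eef_rot: [0.997, -0.072, -0.0, -0.0]
ft_force: [0.1, 1.0, 0.4]
width: 0.0003
grip_force: 0.0
[ 0.00031356 -0.22482197] [ 0.56646918 -0.09634208  0.13271406] [[0.99, -0.143, -0.0], [-0.143, -0.99, 0.0], [-0.0, -0.0, -1.0]]
shaft 849 -0.190325752655737 0.0004459162899479669 -0.0012047115140103532
-0.04 38 [0.06   0.0703 0.0755] [0.0351 0.0465]
-0.03 65 [0.0568 0.0712 0.0774] [0.0349 0.046 ]
-0.02 59 [0.0584 0.0709 0.0756] [0.0349 0.0474]
-0.01 57 [0.0583 0.0718 0.0752] [0.0349 0.0463]
0.0 56 [0.0583 0.0719 0.0756] [0.035  0.0462]
0.01 58 [0.0588 0.0715 0.0752] [0.0351 0.0471]
0.02 30 [0.0574 0.0734 0.0755] [0.0348 0.0473]
0.04 1 [0.0731 0.0731 0.0731] [0.0546 0.0546]
```

View pics/s2.png

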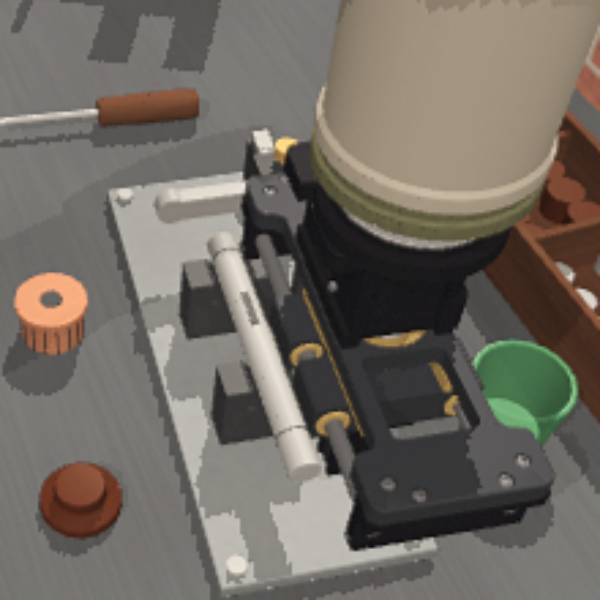

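Side view: the flag is down across the vee at (160,205)–(245,190), the shaft's nose is at (220,240) and its tail at (305,465), with the gripper behind. Next I lower and approach the tail.

```bash
python3 -m crank '{"steps":[[[0,0,-0.8],[0,0,0]],[[0,0,-0.8],[0,0,0]],[[0,0,-0.8],[0,0,0]],[[0,0,-0.7],[0,0,0]],[[0,0,0],[0,0,0]],[[0,0,0],[0,0,0]],[[0.03,0.2,0],[0,0,0]],[[0.03,0.2,0],[0,0,0]],[[0,0,0],[0,0,0]],[[0,0,0],[0,0,0]]]}' 0; python3 -c "
from h import *
for i in range(10):
  s=monitor.read_state();cams.camera('wrist') if i<9 else 0;f=s['ft_force'];print(J(s['ee_pos']).round(4),s['ee_pos'][2].round(4),f.round(2),round(f[:2]@d,2))"
```

```text
time: 7.52
ee_pos: [0.5687, -0.0857, 0.0563]
eef_rot: [0.997, -0.071, 0.001, 0.0]
ft_force: [-0.5, -0.4, -0.7]
width: 0.0006
grip_force: 0.0
[ 0.0011 -0.214 ] 0.0563 [-0.51 -0.44 -0.73] -0.51
[ 0.001  -0.2146] 0.056 [ 0.19 -0.54  0.03] -0.51
[ 0.0008 -0.2149] 0.0558 [-1.28 -0.09 -0.1 ] -0.26
[ 0.0007 -0.2151] 0.0557 [-1.2   0.29  0.15] 0.12
[ 0.0007 -0.2151] 0.0555 [ 0.58 -0.63  0.32] -0.54
[ 0.0006 -0.2151] 0.0554 [ 0.02  0.25 -0.64] 0.25
[ 0.0006 -0.2151] 0.0554 [ 0.37 -0.3  -0.24] -0.24
[ 0.0005 -0.2151] 0.0553 [-0.61 -0.16 -0.45] -0.24
[ 0.0005 -0.2151] 0.0553 [ 0.16 -0.02  0.51] 0.01
[ 0.0005 -0.215 ] 0.0553 [-0.45 -0.24 -0.44] -0.3
```

```bash
cat > f.py <<'E'
from h import *
def hold(n=6):
  F=[]
  for i in range(n):
    s=monitor.read_state();F.append(s['ft_force']);cams.camera('wrist')
  F=np.array(F);print(s['time'],J(s['ee_pos']).round(4),s['ee_pos'][2].round(4),"push",(F[:,:2]@d).round(1),"mean",-(F[:,:2]@d).mean().round(2),"x",(F[:,:2]@ex).mean().round(2),"z",F[:,2].mean().round(2))
if __name__=="__main__": hold()
E
python3 -m crank '{"steps":[[[0.02,0.13,-0.15],[0,0,0]],[[0.02,0.13,0],[0,0,0]],[[0.02,0.13,0],[0,0,0]],[[0.02,0.13,0],[0,0,0]],[[0.02,0.13,0],[0,0,0]],[[0.02,0.13,0],[0,0,0]],[[0.02,0.13,0],[0,0,0]],[[0.02,0.13,0],[0,0,0]],[[0.02,0.13,0],[0,0,0]],[[0.02,0.13,0],[0,0,0]]]}' 0; python3 f.py
```

```text
time: 8.8
ee_pos: [0.573, -0.0539, 0.0516]
eef_rot: [0.997, -0.071, -0.0, 0.0]
ft_force: [-1.5, -1.6, 0.9]
width: 0.0006
grip_force: 1.1
9.05 [ 0.0012 -0.1817] 0.0516 push [-1.8 -0.6 -0.4  0.5  0.   0.3] mean 0.32 x -0.01 z 0.04
```

```bash
python3 -m crank '{"steps":[[[0.01,0.05,0],[0,0,0]],[[0.01,0.05,0],[0,0,0]],[[0.01,0.05,0],[0,0,0]],[[0.01,0.05,0],[0,0,0]],[[0.01,0.05,0],[0,0,0]],[[0.01,0.05,0],[0,0,0]],[[0.01,0.05,0],[0,0,0]],[[0.01,0.05,0],[0,0,0]]]}' 0; python3 f.py; python3 -c "
from h import *
Q=cloud(cams.camera('side')).reshape(-1,3);x=(Q[:,:2]-nose)@ex;y=(Q[:,:2]-nose)@d
k=(abs(x)<.008)&(y>-.23)&(y<.05)&(Q[:,2]>.065)&(Q[:,2]<.082);h=np.histogram(y[k],np.arange(-.2,.052,.004));print(h[0])
k=(x<-.013)&(x>-.03)&(y>.02)&(y<.055)&(Q[:,2]>.05)&(Q[:,2]<.09);print('flag',np.percentile(y[k],[2,5,95]))"
```

```text
time: 9.77
ee_pos: [0.575, -0.0439, 0.0515]
eef_rot: [0.997, -0.071, -0.0, 0.0]
ft_force: [-0.7, -1.5, -0.0]
width: 0.0002
grip_force: 1.1
10.0167 [ 0.0018 -0.1715] 0.0516 push [-1.6 -1.2 -1.5 -1.8 -0.9 -0.4] mean 1.22 x -0.77 z 0.39
[ 0  0  0  0  9  0  0  0  0  0  0  0  0  0  0  0  0  0  0  0  0  0  0  0
  0  0  0  0  0  0  6  6  7  7  5  5  6  1  0  0  0  0  0  0  0  0  0  0
  0  0  0  0  6 10 12 11 10  0 10 28 11 12]
flag [0.03453742 0.03496738 0.04710686]
```

```bash
python3 -m crank '{"steps":[[[0.005,0.04,0],[0,0,0]],[[0.005,0.04,0],[0,0,0]],[[0.005,0.04,0],[0,0,0]],[[0.005,0.04,0],[0,0,0]],[[0,0,0],[0,0,0]]]}' 0; python3 f.py;python3 -m crank '{"steps":[[[0.002,0.03,0],[0,0,0]],[[0.002,0.03,0],[0,0,0]],[[0,0.03,0],[0,0,0]],[[0,0,0],[0,0,0]]]}' 0; python3 f.py
```

```text
time: 10.53
ee_pos: [0.5756, -0.0398, 0.0516]
eef_rot: [0.997, -0.071, 0.0, 0.0]
ft_force: [-0.1, -2.3, 0.4]
width: 0.0005
grip_force: 0.8
10.7833 [ 0.0017 -0.1676] 0.0516 push [-2.2 -1.5 -1.3 -1.7 -1.  -1.1] mean 1.47 x 0.09 z 0.26
time: 11.17
ee_pos: [0.5757, -0.0376, 0.0516]
eef_rot: [0.997, -0.071, 0.0, 0.0]
ft_force: [0.7, -1.1, -0.2]
width: 0.0003
grip_force: 0.9
11.4167 [ 0.0015 -0.1655] 0.0516 push [-1.  -2.7 -1.5 -1.3 -1.  -1.1] mean 1.44 x 0.21 z -0.0
```

```bash
python3 -m crank '{"steps":[[[0.003,0.03,0],[0,0,0]],[[0.003,0.03,0],[0,0,0]],[[0,0,0],[0,0,0]]]}' 0; python3 f.py;python3 -m crank '{"steps":[[[0.003,0.03,0],[0,0,0]],[[0,0,0],[0,0,0]]]}' 0; python3 f.py
```

```text
time: 11.72
ee_pos: [0.5758, -0.0362, 0.0516]
eef_rot: [0.997, -0.071, 0.0, 0.0]
ft_force: [-0.9, -1.5, 0.5]
width: 0.0001
grip_force: 0.9
11.9667 [ 0.0014 -0.164 ] 0.0516 push [-1.7 -1.8 -1.  -1.9 -1.7 -1.6] mean 1.61 x 0.4 z 0.27
time: 12.18
ee_pos: [0.5759, -0.0355, 0.0516]
eef_rot: [0.997, -0.071, 0.0, 0.0]
ft_force: [-0.0, -1.6, 0.4]
width: 0.0006
grip_force: 1.0
12.4333 [ 0.0014 -0.1632] 0.0516 push [-1.6 -1.5 -1.2 -1.5 -2.4 -1.7] mean 1.65 x 0.37 z 0.27
```

```bash
python3 -m crank '{"steps":[[[0.004,0.03,0],[0,0,0]],[[0,0,0],[0,0,0]]]}' 0; python3 f.py; python3 -c "
from h import *
Q=cloud(cams.camera('side')).reshape(-1,3);x=(Q[:,:2]-nose)@ex;y=(Q[:,:2]-nose)@d
k=(abs(x)<.008)&(y>-.23)&(y<.052)&(Q[:,2]>.065)&(Q[:,2]<.082);print(np.histogram(y[k],np.arange(0,.054,.003))[0])
k=(x<-.013)&(x>-.03)&(y>.02)&(y<.065)&(Q[:,2]>.05)&(Q[:,2]<.09);print('flag',np.percentile(y[k],[2,5,95]))"
```

```text
time: 12.65
ee_pos: [0.5759, -0.0349, 0.0516]
eef_rot: [0.997, -0.071, -0.0, 0.0]
ft_force: [0.2, -2.9, 0.2]
width: 0.0008
grip_force: 1.3
12.9 [ 0.0014 -0.1626] 0.0516 push [-2.9 -2.5 -2.1 -2.8 -3.  -2. ] mean 2.55 x 0.43 z 0.05
[ 0  0  0  0  0  0  2  5  7 10  8 10 14  8  6 10  2]
flag [0.03465871 0.03506688 0.0472947 ]
```

```bash
python3 -m crank '{"steps":[[[0.004,0.03,0],[0,0,0]],[[0,0,0],[0,0,0]]]}' 0; python3 f.py; python3 -m crank '{"steps":[[[0.004,0.03,0],[0,0,0]],[[0,0,0],[0,0,0]]]}' 0; python3 f.py
```

```text
time: 13.17
ee_pos: [0.5761, -0.0339, 0.0516]
eef_rot: [0.997, -0.071, 0.0, 0.0]
ft_force: [-0.2, -2.3, 0.5]
width: 0.0004
grip_force: 1.4
13.4167 [ 0.0014 -0.1617] 0.0515 push [-2.3 -2.9 -2.9 -2.4 -3.3 -3. ] mean 2.81 x 0.18 z 0.18
time: 13.63
ee_pos: [0.5761, -0.0334, 0.0515]
eef_rot: [0.997, -0.071, -0.0, 0.0]
ft_force: [-1.0, -2.1, 0.5]
width: 0.0004
grip_force: 1.6
13.8833 [ 0.0014 -0.1611] 0.0516 push [-2.2 -3.  -3.3 -2.2 -2.9 -3.7] mean 2.87 x 0.51 z 0.35
```

```bash
for i in 1 2; do :; done; python3 -m crank '{"steps":[[[0.004,0.03,0],[0,0,0]],[[0,0,0],[0,0,0]]]}' 0; python3 f.py; python3 -m crank '{"steps":[[[0.004,0.03,0],[0,0,0]],[[0,0,0],[0,0,0]]]}' 0; python3 f.py
```

```text
time: 14.1
ee_pos: [0.5762, -0.033, 0.0516]
eef_rot: [0.997, -0.071, -0.0, 0.0]
ft_force: [-1.0, -5.0, 1.0]
width: 0.0007
grip_force: 2.4
14.35 [ 0.0014 -0.1608] 0.0516 push [-5.1 -5.  -4.8 -4.1 -4.5 -5.5] mean 4.83 x 0.2 z 0.75
time: 14.57
ee_pos: [0.5762, -0.0328, 0.0515]
eef_rot: [0.997, -0.072, -0.0, 0.001]
ft_force: [-1.0, -6.1, 0.7]
width: 0.0003
grip_force: 3.3
14.8167 [ 0.0014 -0.1605] 0.0515 push [-6.2 -6.3 -5.8 -6.4 -6.8 -7. ] mean 6.42 x 0.35 z 1.07
```

```bash
python3 -m crank '{"steps":[[[0.004,0.03,0],[0,0,0]],[[0,0,0],[0,0,0]]]}' 0; python3 f.py; python3 -m crank '{"steps":[[[0.004,0.025,0],[0,0,0]],[[0,0,0],[0,0,0]]]}' 0; python3 f.py
```

```text
time: 15.03
ee_pos: [0.5763, -0.0326, 0.0515]
eef_rot: [0.997, -0.072, -0.0, 0.001]
ft_force: [-1.1, -8.3, 1.5]
width: 0.0008
grip_force: 4.1
15.2833 [ 0.0014 -0.1603] 0.0515 push [-8.3 -8.1 -8.1 -7.  -7.8 -8.4] mean 7.94 x -0.11 z 1.48
time: 15.5
ee_pos: [0.5763, -0.0325, 0.0515]
eef_rot: [0.997, -0.072, -0.0, 0.001]
ft_force: [-1.5, -9.2, 1.9]
width: 0.0001
grip_force: 4.8
15.75 [ 0.0014 -0.1602] 0.0515 push [ -9.3 -10.2  -9.4  -8.6  -8.9  -9.8] mean 9.37 x -0.29 z 1.55
```

```bash
python3 -m crank '{"steps":[[[0.003,0.025,0],[0,0,0]],[[0,0,0],[0,0,0]],[[0,0,0],[0,0,0]],[[0,0,0],[0,0,0]],[[0,0,0],[0,0,0]],[[0,0,0],[0,0,0]],[[0,0,0],[0,0,0]],[[0,0,0],[0,0,0]]]}' 0; python3 f.py; python3 -m crank '{"steps":[[[0.001,0.007,0],[0,0,0]],[[0,0,0],[0,0,0]],[[0,0,0],[0,0,0]],[[0,0,0],[0,0,0]],[[0,0,0],[0,0,0]],[[0,0,0],[0,0,0]],[[0,0,0],[0,0,0]],[[0,0,0],[0,0,0]],[[0,0,0],[0,0,0]]]}' 0; python3 f.py
```

```text
time: 16.47
ee_pos: [0.5763, -0.0323, 0.0515]
eef_rot: [0.997, -0.072, -0.0, 0.001]
ft_force: [-1.5, -10.2, 2.3]
width: 0.0006
grip_force: 5.4
16.7167 [ 0.0014 -0.16  ] 0.0515 push [-10.3  -9.8 -10.4 -11.3 -10.6 -10.6] mean 10.49 x -0.3 z 1.96
time: 17.52
ee_pos: [0.5763, -0.0322, 0.0515]
eef_rot: [0.997, -0.072, -0.0, 0.001]
ft_force: [-1.2, -10.7, 2.0]
width: 0.0005
grip_force: 5.6
17.7667 [ 0.0014 -0.16  ] 0.0515 push [-10.8 -10.3 -11.2 -10.8 -11.9 -10.9] mean 10.98 x -0.23 z 1.92
```

Held about 2.5 s at 10.5–11 N push, which leaves roughly 9–10.9 N on the stop. Next I back off.

```bash
python3 -m crank '{"steps":[[[-0.01,-0.08,0],[0,0,0]],[[-0.01,-0.08,0],[0,0,0]],[[-0.03,-0.2,0],[0,0,0]],[[-0.07,-0.5,0],[0,0,0]],[[-0.1,-0.7,0],[0,0,0]],[[0,0,0],[0,0,0]],[[0,0,0.8],[0,0,0]],[[0,0,0.8],[0,0,0]],[[0,0,0.8],[0,0,0]],[[0,0,0.8],[0,0,0]]]}' 0; python3 -m crank '{"steps":[[[-0.2,-1,0.3],[0,0,0]],[[-0.2,-1,0.3],[0,0,0]],[[-0.2,-1,0.3],[0,0,0]],[[-0.2,-1,0.3],[0,0,0]],[[-0.2,-1,0],[0,0,0]],[[-0.2,-1,0],[0,0,0]],[[-0.2,-1,0],[0,0,0]],[[-0.2,-1,0],[0,0,0]],[[0,0,0],[0,0,0]],[[0,0,0],[0,0,0]]]}' 0; python3 -c "
from h import *
P0=np.load('top0.npy');c=cams.camera('top');P=cloud(c)
s=cams.camera('side');cv2.imwrite('pics/e.png',np.hstack([cv2.resize(c['pixels'][100:230,170:390],(440,260)),cv2.resize(s['pixels'][110:320,260:470],(260,260))]))
for n,Q in(('t0',P0),('t',P),('s0',np.load('side0.npy')),('s',cloud(s))):
  Q=Q.reshape(-1,3);x=(Q[:,:2]-nose)@ex;y=(Q[:,:2]-nose)@d
  k=(abs(x)<.012)&(y>-.23)&(y<.08)&(Q[:,2]>.064)&(Q[:,2]<.082);a=(x<-.013)&(x>-.03)&(y>.02)&(y<.065)&(Q[:,2]>.05)&(Q[:,2]<.09)
  b=(x>.046)&(x<.08)&(y>.02)&(y<.1)&(Q[:,2]>.066)&(Q[:,2]<.082)
  print(n,'shaft y',y[k].min(),y[k].max(),'flag',np.percentile(y[a],[2,98]) if a.any() else '','carr',np.percentile(y[b],[2,98]))"
```

```text
time: 18.65
ee_pos: [0.571, -0.0684, 0.1324]
eef_rot: [0.997, -0.071, -0.0, -0.0]
ft_force: [0.2, -0.3, 0.0]
width: 0.0007
grip_force: 0.0
time: 19.48
ee_pos: [0.5305, -0.2702, 0.1613]
eef_rot: [0.997, -0.073, -0.0, -0.0]
ft_force: [0.2, -0.0, -0.2]
width: 0.0004
grip_force: 0.0
t0 shaft y -0.18964091431314722 -5.285793429280974e-10 flag  carr [0.02774778 0.07671075]
t shaft y -0.15296227134311183 0.04879299745858924 flag [0.03654828 0.04822535] carr [0.02903344 0.07652882]
s0 shaft y -0.1901212117039425 0.0009669436522005294 flag  carr [0.02794479 0.07580821]
s shaft y -0.15429348662030545 0.0510059739523816 flag [0.03568748 0.04796506] carr [0.0281453  0.07507581]
```

View pics/e.png

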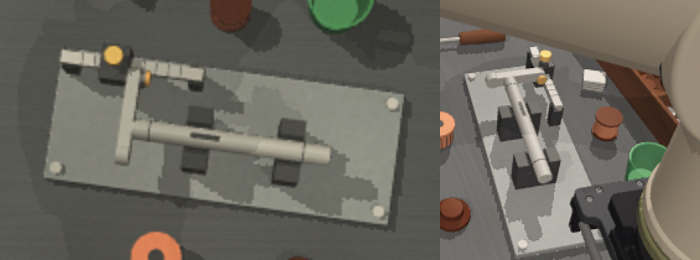

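The top view shows the flag down at (128,120) with the shaft nose tight against it at (137,130), and everything else in place.

```bash
python3 -c "
from bench import ticket;print(ticket.close_job())"
```

```text
the job is handed in; nothing more can be done
None
```

The job is handed in (no verdict came back): the flag is fully down, the shaft is home against it after about 2.5 s at a measured 10.5–11 N push (roughly 9–11 N on the stop after friction), and the pictures show the carriage within about 1 mm of where it started and nothing else visibly disturbed.

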